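# Load a pellet die and wind down the screw press

## Task

Load the handled pellet die into the hand screw press: set it in the guides and slide it fully home against the end stop, so that it stands under the screw. Then wind the T-handle down, clockwise from above, until the plunger is fully home in the die and the screw is firmly nipped up on it, but stop as soon as it comes solid, because forcing it ruins the die. Leave the die clamped like that, and do not disturb the other things on the bench.

Things in the scene. Friction and masses are not known exactly. Their poses are not given: they have to be found in the camera images.
- die: Loose handled pellet die, about 0.25 to 0.4 kg: flat aluminium shoe 60 (x) x 50 (y) x 8 mm, on it a steel cylinder 46 across up to 32 mm, and a level handle to -x. The handle's black grip, 16 wide (y) and 18 tall, spans x -125 to -67 mm, z 13 to 31 mm; a bar 10 wide joins it to the cylinder. Origin: centre of the shoe's underside, under the plunger's axis; z up; +x is the end that goes into the press.
- plunger_top (a point): Centre of the top of the die's plunger, a steel disc 36 mm across on the die's axis. It slides stiffly down in the die (about 10 N): it starts 38 to 39 mm above the die's origin, up to 7 mm proud of the cylinder; fully home it stops solid 35 mm above the origin.
- press: Fixed grey hand screw press, about 175 mm tall; may be turned a little. Origin on the bench under the screw axis; +x is the way the die slides in. Base 24 mm high: x -55 to 55, y -75 to 75, and a front apron x -135 to -45, y -48 to 48. Columns 16 mm across at y +-62 carry a crosshead, x -20 to 20, y -78 to 78, z 86 to 113 mm, its nuts up to 123 (or up to 2 mm higher). The handle turns above it.
- press_seat (a point): Point on the base's flat top (24 mm above the bench) under the screw axis, axes as the press. The die's origin lies here when it is home. Guides: two rails 12 mm high, 52.4 mm apart, from x -62 to 30 mm, with a mouth flared to about 70 mm at x -84; an end stop meets the shoe's +x edge at x 30 mm.
- spindle: Screw with T-handle, axis vertical. Origin on the axis at the bar's centreline, 158 to 160 mm above the bench at first; y along the bar. Bar steel, 12 mm thick, bare from 14 to 59 mm out each side, then 17 mm balls. Clockwise from above drives it down, 8 mm a turn. Plunger home after about 0.6 to 1.1 turns: feel for it. Turns at 0.08 N m, 0.2 on the plunger, then about 75 N on the die per radian more.
- powder_jar: Bystander: closed amber glass jar, 62 mm across, 62 mm tall. Origin under its centre.
- spatula: Bystander: thin steel spatula 166 mm long lying along its x. Origin under its middle.
- vial: Bystander: capped glass vial, 28 mm across, 46 mm tall. Origin under its centre.
- spacer_ring: Bystander: plain steel ring, 40 mm across, 12 mm tall. Origin under its centre.
- weigh_dish: Bystander: white dish, 64 mm across, 16 mm tall. Origin under its centre.
- mortar: Bystander: white ceramic mortar, 72 mm across, 31 mm tall. Origin under its centre.
Mind the look-alikes: they are no part of the job. There is more than one size of the die; the job needs the larger. Leave any red look-alike of the press alone.

How it is judged:
On the way, in this order (a step that is already met when the one before it is completed fails the run):
1. the die stands flat in the guides, home against the end stop, the screw not yet on it (horizontal distance between die and press_seat below 0.003 m and z of die in the frame of press_seat between -0.002 and 0.002 m and contact force between spindle and die below 2 N), for 0.2 s.
2. the screw holds the plunger fully home (horizontal distance between die and press_seat below 0.003 m and z of die in the frame of press_seat between -0.002 and 0.002 m and z of plunger_top in the frame of die below 0.0356 m and contact force between spindle and die above 20 N), for 0.2 s.
At the end, for the whole second after the job is handed in: The die stands flat in the guides, its axis within 3 mm of the screw's; its plunger is fully home (within 0.6 mm of its stop); the screw bears on it with 20 N or more and stands still; nothing is touched by the robot (all of step 2 and angular speed of spindle below 0.05 rad/s).
It fails at once if the screw is forced: it bears on the die with more than 120 N (contact force between spindle and die above 120 N).
It fails at once if another thing on the bench is shifted by more than 25 mm (distance of any of powder_jar, spatula, vial, spacer_ring, weigh_dish, mortar from where it was at the start of the episode above 0.025 m).
It also fails if it takes over 72 s, if anything falls off the work surface, if the arm or the gripper's body presses on something with over 40 N, if the wrist force passes 120 N, or if a joint passes its speed limit or range.

## Robot

A 6-joint arm with a two-finger parallel gripper is mounted at the origin on the work surface. World frame = base frame: x ahead of the robot, y to its left, z up, the work surface at z = 0. Lengths are in m, angles in rad, forces in N, time in s.
With the tool pointing down it reaches from about 0.25 to 0.775 m from the base axis. Payload 4 kg.
Tool frame: the origin (TCP) lies where the fingers leave the gripper's body, on its centre line; the fingertips stand 97 mm ahead of it and the grasp point (between the pads) lies 78 mm ahead of it; z points along the fingers, x is the direction in which the jaws open and shut, and the axes are right-handed (so a half turn about z gives the same grasp; the last joint's range is limited). The gripper opens to 94 mm and grips with 3 to 60 N. Pads are 16 mm wide; open, the fingers measure 119 mm over their backs; the gripper's body (75 mm by 177 mm) begins 78 mm behind the grasp point.
Start: joints at [-1.277, 0.087, 1.371, -0, 1.684, -0.103], TCP at [0.213, -0.507, 0.303] pointing down, gripper open.
Joint ranges: [-3.1, 3.1], [-0.76, 2.03], [0.27, 2.55], [-1.08, 4.22], [0.17, 2.65], [-2.57, 2.57]. Speed limits (rad/s): [2.79, 2.79, 3.14, 3.14, 3.14, 3.14].

## Interface

Orientations are given as [roll, pitch, yaw] about the fixed x, y, z axes, in that order (R = Rz(yaw) Ry(pitch) Rx(roll)).
In Python, from bench import * gives the robot as it stands.
- The arm moves only by the tool jog_arm, never from a script. Its argument "moves" is a list of rows, each a list of 7 numbers: the turn, a rotation vector about the world's x, y, z in rad, then the shift along the world's x, y, z in mm, then the finger opening in mm, from 0 to 94. In form: [[rx, ry, rz, tx, ty, tz, fingers], ...]. A call has 1 to 12 rows; each row shifts and turns the commanded pose from where the row before left it; what a row does not reach is not made up. A row lasts 1/8 s, in which the tool goes at most 62.5 mm and 10.7 degrees, less where a joint would pass 70% of its speed; a pose out of reach is approached as far as the arm can. A call is refused whole if a number of a shift passes 62.5 or a number of a turn 0.188, either way. A call with a gripper value outside its range is refused whole. The fingers move at their own pace and stop on an object; the grip force is fixed at half the most. Time passes only in rows, so rows that do not move let the fingers close. It gives the time, the measured TCP pose, the force and the opening at its end, in the units of the state.
- get_obs(): the state, without advancing time (a new reading comes with each control period).
- snapshot(name): name is "side" or "top"; returns the picture (400x640x3 uint8, red, green, blue); there is no depth.
- get_calibration(name): a dict with "camera_matrix" (3x3 intrinsics, pixels), "k1" (the pictures are not rectified: a ray, as slopes to the right and down, at radius r is drawn at 1 + k1 r^2 times it, then the intrinsics apply), "R" (3x3) and "t" (3): a world point X has camera coordinates R X + t. Camera axes: x right, y down, z forward; pixel columns grow to the right and rows downward; lengths in m; the calibration is good to about 2 mm. A picture is of the moment at which its call begins. get_calibration takes no time and is no camera call.
- close_job(): hands the job in, once; it reports no verdict.
Trained networks look in the newest picture that a camera, given by its name, has taken for a name from the list of things; names that differ only in an ending like _2 or _b are one class to them, and where a whole thing is asked for, a point or a joint stands for the part that bears it (a point fixed in the world has none). Each returns a list of dicts, best first, with "conf" (0 to 1); they miss things now and then, are a little off and sometimes report something else, mostly with a low value. They report only what shows in the picture. A call takes as long as a camera call. They do not tell look-alikes from the thing itself.
- look_for(label, camera): "bbox" ([left, top, right, bottom] in pixels, round what is visible of it).
The state is a dict: "time": time; "joint_positions": joint angles; "qvel": joint speeds; "joint_torque": joint torques, N m; "tool_pos": TCP position; "ee_rot": TCP orientation; "wrist_force": force on the tool from outside, world axes, zero at the start; "wrist_torque": the same for the moment, N m; "width": finger opening in m.
Only numpy, scipy, OpenCV 4.12 (cv2) and the standard library are available. Lean on these libraries where they do the work, as an engineer would, in place of code of your own. Each camera call takes 0.05 s, during which the arm holds its last target.

## Working session

There is one attempt and no reset: what is moved stays moved. The work goes in short steps, Python scripts to look and compute and a tool call to move; the robot and the scene stay as the last step left them, time stands still between calls to the robot, and variables do not carry over. Pictures are saved under pics/ and viewed, and the job is handed in when it is done.

Besides the shell and the picture viewer there is one more tool, called as name([rows], argument=value, ...), one row to a line, values as JSON. jog_arm: Moves the arm, as the interface text tells. Its arguments: {"type":"object","properties":{"moves":{"type":"array","items":{"type":"array","items":{"type":"number"}}}},"required":["moves"]}

```bash
ls; mkdir -p pics; python3 - <<'E'
from bench import *
import cv2,numpy as np
for n in("side","top"):
    im=snapshot(n); cv2.imwrite(f"pics/{n}0.png",im[:,:,::-1])
    c=get_calibration(n); print(n,c)
    for l in ["die","press","spindle","powder_jar","spatula","vial","spacer_ring","weigh_dish","mortar"]:
        print(l,[(np.round(d['bbox']).tolist(),round(d['conf'],2)) for d in look_for(l,n)])
o=get_obs();print(o)
E
```

```text
pics
side {'camera_matrix': array([[378.51882558,   0.        , 318.29042195],
       [  0.        , 378.51882558, 199.34591065],
       [  0.        ,   0.        ,   1.        ]]), 'k1': -0.055916331921385655, 'R': array([[-0.95721009, -0.2893865 , -0.00207164],
       [-0.17678106,  0.59038031, -0.78752749],
       [ 0.22912288, -0.75346303, -0.61627604]]), 't': array([0.47395358, 0.19122066, 0.94655741])}
die [([312.0, 167.0, 356.0, 180.0], 0.7), ([383.0, 162.0, 397.0, 188.0], 0.65)]
press [([267.0, 196.0, 337.0, 236.0], 0.74), ([370.0, 312.0, 469.0, 386.0], 0.66)]
spindle [([275.0, 157.0, 296.0, 186.0], 0.75)]
powder_jar [([255.0, 282.0, 282.0, 317.0], 0.93)]
spatula [([319.0, 274.0, 376.0, 296.0], 0.82)]
vial [([255.0, 281.0, 283.0, 318.0], 0.69), ([200.0, 322.0, 214.0, 340.0], 0.5)]
spacer_ring [([268.0, 177.0, 278.0, 184.0], 0.49)]
weigh_dish [([358.0, 199.0, 378.0, 211.0], 0.74), ([267.0, 176.0, 278.0, 186.0], 0.51)]
mortar [([299.0, 150.0, 319.0, 163.0], 0.77), ([266.0, 193.0, 335.0, 238.0], 0.42)]
top {'camera_matrix': array([[457.11323629,   0.        , 316.29988587],
   
[... 852 characters left out ...]
36.0, 466.0, 161.0], 0.6)]
{'time': 1.0, 'joint_positions': array([-1.27712068e+00,  8.72034638e-02,  1.37068268e+00, -3.40053310e-05,
        1.68361732e+00, -1.03111068e-01]), 'qvel': array([ 0.00058818, -0.00116077, -0.00039409, -0.00040291,  0.00115471,
       -0.00052607]), 'joint_torque': array([ 3.73038674e-04, -3.40052962e+01, -3.02607501e+01,  7.18396506e-02,
        2.37570761e-02,  1.38904227e-06]), 'tool_pos': array([ 0.21253625, -0.50728613,  0.30271278]), 'ee_rot': array([ 3.14154986e+00, -8.52466337e-05, -1.17401344e+00]), 'wrist_force': array([ 0.63633079,  0.15575639, -0.28726876]), 'wrist_torque': array([-0.01486176,  0.06955207, -0.00808064]), 'width': 0.09422368379484795}
```

View pics/side0.png

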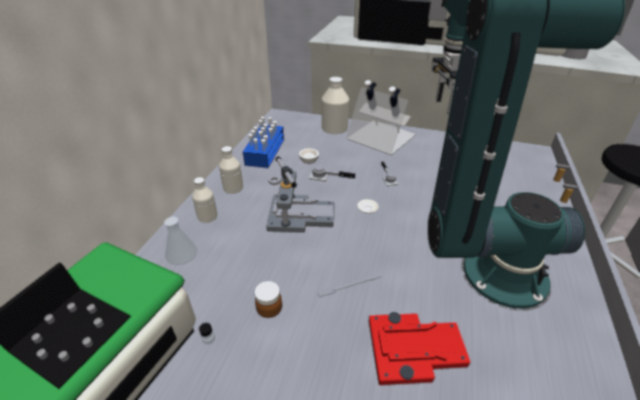

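View pics/top0.png

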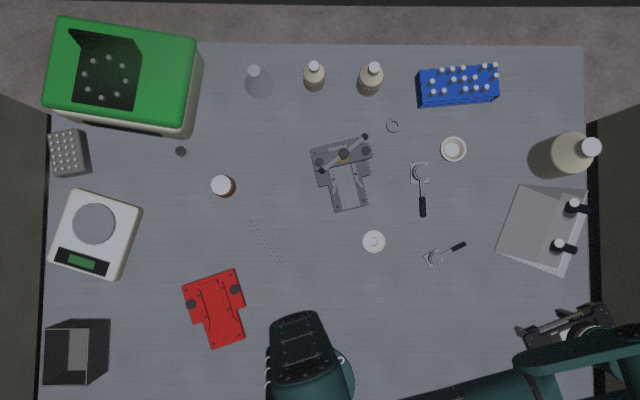

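```bash
python3 - <<'E'
import cv2
t=cv2.imread('pics/top0.png');s=cv2.imread('pics/side0.png')
cv2.imwrite('pics/topc.png',cv2.resize(t[110:280,300:480],None,fx=4.4,fy=3.5*4.4/4.4*1.0,interpolation=cv2.INTER_CUBIC)) if 0 else cv2.imwrite('pics/topc.png',cv2.resize(t[120:270,300:480],None,fx=4,fy=4,interpolation=cv2.INTER_CUBIC))
cv2.imwrite('pics/sidec.png',cv2.resize(s[130:250,250:410],None,fx=5,fy=5,interpolation=cv2.INTER_CUBIC))
E
```

```text
(no output)
```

View pics/topc.png

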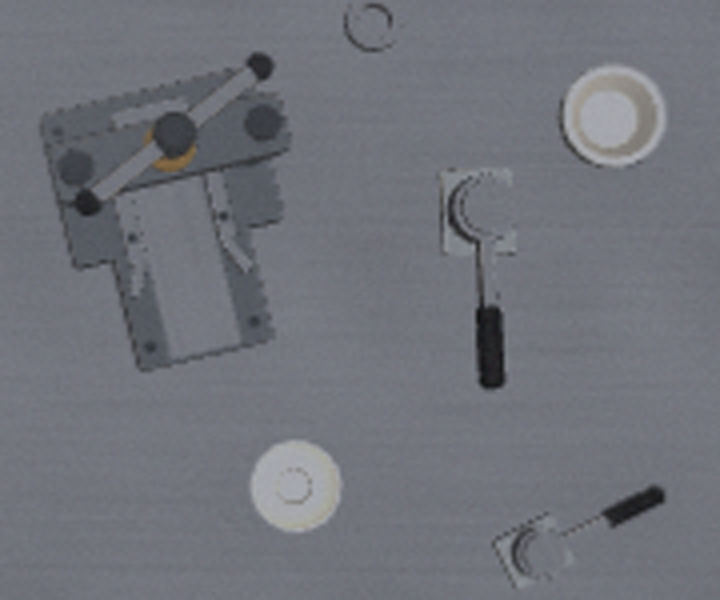

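View pics/sidec.png

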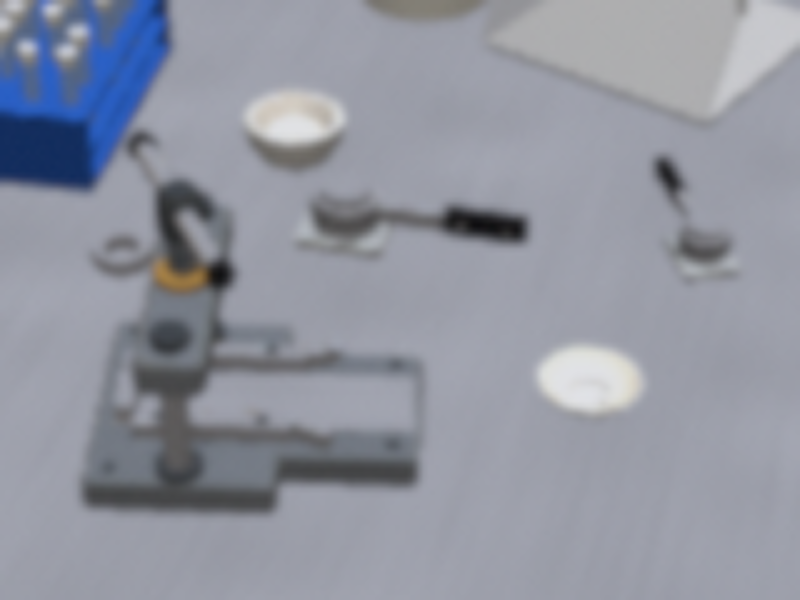

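```bash
python3 - <<'E'
import cv2
t=cv2.imread('pics/top0.png');s=cv2.imread('pics/side0.png')
def crop(im,x0,y0,x1,y1,f,n):
    c=cv2.resize(im[y0:y1,x0:x1],None,fx=f,fy=f,interpolation=cv2.INTER_CUBIC)
    for x in range(x0-x0%10+10,x1,10): cv2.putText(c,str(x),(int((x-x0+.5)*f),8),0,.3,(0,255,255)); cv2.line(c,(int((x-x0+.5)*f),8),(int((x-x0+.5)*f),14),(0,255,255))
    for y in range(y0-y0%10+10,y1,10): cv2.putText(c,str(y),(0,int((y-y0+.5)*f)),0,.3,(0,255,255)); cv2.line(c,(20,int((y-y0+.5)*f)),(28,int((y-y0+.5)*f)),(0,255,255))
    cv2.imwrite(n,c)
crop(t,305,128,380,218,6,'pics/a.png'); crop(t,402,155,442,222,8,'pics/b.png'); crop(s,262,152,342,242,6,'pics/c.png'); crop(s,305,160,362,186,12,'pics/d.png')
E
```

```text
(no output)
```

View pics/a.png

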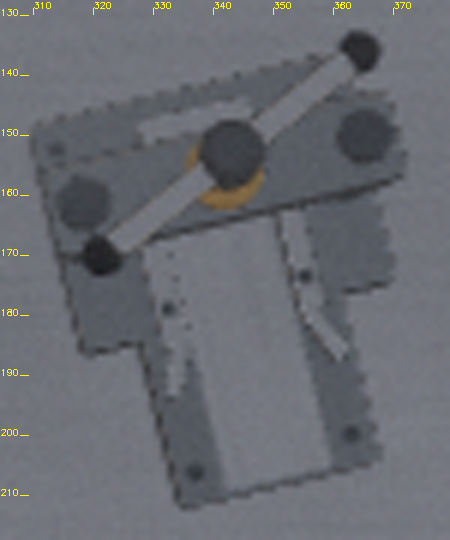

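View pics/b.png

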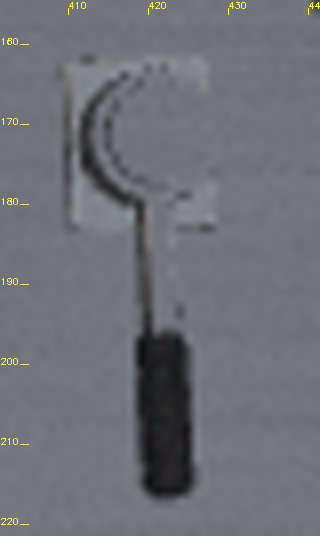

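View pics/c.png

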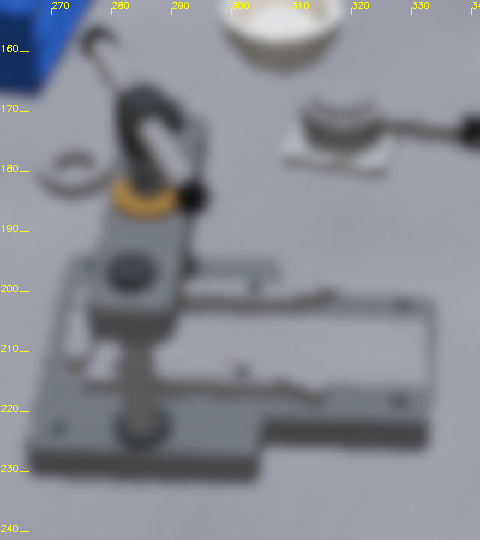

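View pics/d.png

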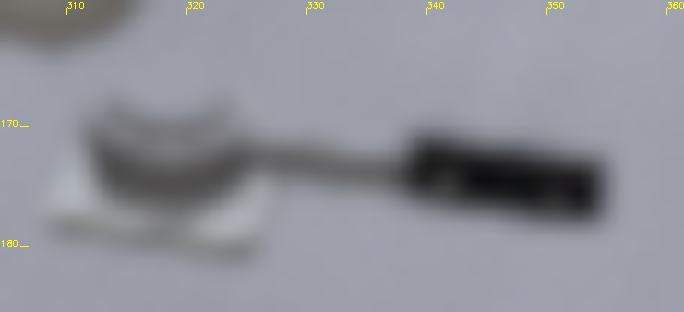

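```bash
cat > h.py <<'E'
from bench import *
import cv2,numpy as np
from scipy.optimize import least_squares
C={n:get_calibration(n) for n in("side","top")}
def proj(n,P):
    c=C[n];q=np.atleast_2d(P)@c['R'].T+c['t'];s=q[:,:2]/q[:,2:];s=s*(1+c['k1']*(s**2).sum(1,keepdims=True))
    K=c['camera_matrix'];return s*K[0,0]+K[:2,2]
def fit(obs,x0,z0=0):
    # obs: list (cam,(u,v),(x,y,z) mm)
    def f(p):
        c,s=np.cos(p[2]),np.sin(p[2]);r=[]
        for n,uv,m in obs:
            m=np.array(m)/1e3;w=[p[0]+c*m[0]-s*m[1],p[1]+s*m[0]+c*m[1],m[2]+z0]
            r.append(proj(n,w)[0]-uv)
        return np.array(r).ravel()
    r=least_squares(f,x0,loss='soft_l1');return r.x,f(r.x).reshape(-1,2)
def crop(im,x0,y0,x1,y1,f,n):
    c=cv2.resize(np.ascontiguousarray(im[y0:y1,x0:x1,::-1]),None,fx=f,fy=f,interpolation=cv2.INTER_CUBIC)
    for x in range(x0-x0%10+10,x1,10): cv2.putText(c,str(x),(int((x-x0+.5)*f),8),0,.3,(0,255,255)); cv2.line(c,(int((x-x0+.5)*f),8),(int((x-x0+.5)*f),14),(0,255,255))
    for y in range(y0-y0%10+10,y1,10): cv2.putText(c,str(y),(0,int((y-y0+.5)*f)),0,.3,(0,255,255)); cv2.line(c,(20,int((y-y0+.5)*f)),(28,int((y-y0+.5)*f)),(0,255,255))
    cv2.imwrite(n,c)
E
cat > f.py <<'E'
from h import *
T,S='top','side'
press=[(T,(335,212.2),(-135,48,24)),(T,(368,204.7),(-135,-48,24)),(T,(327.8,184.7),(-55,48,24)),(T,(318.2,186.2),(-55,75,24)),(T,(309.8,151.3),(55,75,24)),(T,(362.3,176.3),(-55,-48,24)),(T,(369.7,174.5),(-55,-75,24)),(T,(372,157.2),(-20,-78,113)),(T,(318.7,161.3),(0,62,123)),(T,(365.2,150),(0,-62,123)),
(S,(333.5,222.8),(-135,48,24)),(S,(333.8,201.5),(-135,-48,24)),(S,(304.8,228.2),(-55,75,24)),(S,(266.5,227.3),(55,75,24)),(S,(283.5,196.8),(0,62,123))]
die=[(T,(409.8,162.3),(30,25,8)),(T,(410.2,183),(-30,25,8)),(T,(428.6,183),(-30,-25,8)),(T,(427.5,162),(30,-25,8)),(T,(421.9,196.1),(-67,0,31)),(T,(422.4,216.4),(-125,0,31)),
(S,(308.6,178.2),(30,25,4)),(S,(325.7,180.3),(-30,25,4)),(S,(354.7,175.3),(-125,0,22)),(S,(338.6,172.8),(-67,0,22))]
for n,o in(("press",press),("die",die)):
    for sub in (None,T,S):
        oo=[q for q in o if sub in(None,q[0])]
        x,r=fit(oo,[.6,-.1,.1]);print(n,sub,np.round(x,4)); 
        if sub is None: print(np.round(r,1).tolist())
print(fit([(T,(321.5,170),(0,67.5,159)),(T,(364.2,135.8),(0,-67.5,159))],[.6,0,0.5]))
print(fit([(T,(321.5,170),(0,67.5,159)),(T,(364.2,135.8),(0,-67.5,159)),(S,(276.3,157),(0,-67.5,159)),(S,(294,184.3),(0,67.5,159))],[.6,0,0.5]))
E
python3 f.py
```

```text
press None [ 0.6056 -0.0592  0.2482]
[[-0.7, 0.6], [0.0, -0.2], [-0.4, 0.0], [-0.3, 0.8], [-1.3, -2.6], [-1.3, 0.2], [0.8, -0.3], [0.6, -0.4], [-0.6, 0.2], [-0.0, 0.1], [0.3, -1.1], [0.5, -0.7], [0.2, -0.9], [-0.7, -1.1], [0.3, -1.0]]
press top [ 0.6056 -0.0601  0.2472]
press side [ 0.6049 -0.0547  0.2558]
die None [ 0.5787 -0.2839  0.0333]
[[0.0, -0.2], [0.4, 0.3], [-0.2, -0.1], [0.1, -0.4], [0.1, -0.4], [0.4, 0.4], [-0.2, -0.1], [-0.0, 0.4], [0.7, 1.0], [-0.3, 1.0]]
die top [ 0.5785 -0.2836  0.0278]
die side [ 0.58   -0.2854  0.0725]
(array([ 0.60729844, -0.05990039,  0.68639172]), array([[ 0.20421081, -0.16411104],
       [-0.2050022 ,  0.16624614]]))
(array([ 0.6078558 , -0.06041114,  0.70059149]), array([[ 0.65750204, -0.08763784],
       [-0.24416205, -0.35059777],
       [ 0.96025177,  2.07856553],
       [-0.31516784,  0.07081259]]))
```

jog_arm([
  [0,0,-0.073,55.6,44.2,-10,50],
  [0,0,-0.073,55.6,44.2,-20,50],
  [0,0,-0.073,55.6,44.2,-30,50],
  [0,0,-0.073,55.6,44.1,-30,50],
  [0,0,-0.074,55.6,44,-20,50],
  [0,0,0,0,0,0,50],
  [0,0,0,0,0,0,50],
])

```text
time: 1.88
tool_pos: [0.4454, -0.3225, 0.2116]
ee_rot: [3.141, -0.001, -1.539]
wrist_force: [-0.8, -1.3, -0.1]
width: 0.05
```

jog_arm([
  [0,0,0,22.6,18,-15,50],
  [0,0,0,22.6,17.9,-25,50],
  [0,0,0,0,0,-25,50],
  [0,0,0,0,0,0,50],
  [0,0,0,0,0,0,50],
])

```text
time: 2.5
tool_pos: [0.4904, -0.288, 0.148]
ee_rot: [-3.14, -0.002, -1.542]
wrist_force: [-0.3, 0.7, -0.1]
width: 0.0503
```

```bash
python3 - <<'E'
from h import *
o=get_obs();print(o['tool_pos'],o['ee_rot'])
crop(snapshot('top'),380,140,480,240,6,'pics/e.png');crop(snapshot('side'),295,130,375,190,8,'pics/f.png')
E
```

```text
[ 0.49041509 -0.28803125  0.1479944 ] [-3.13987203e+00 -1.66309854e-03 -1.54201150e+00]
```

View pics/e.png

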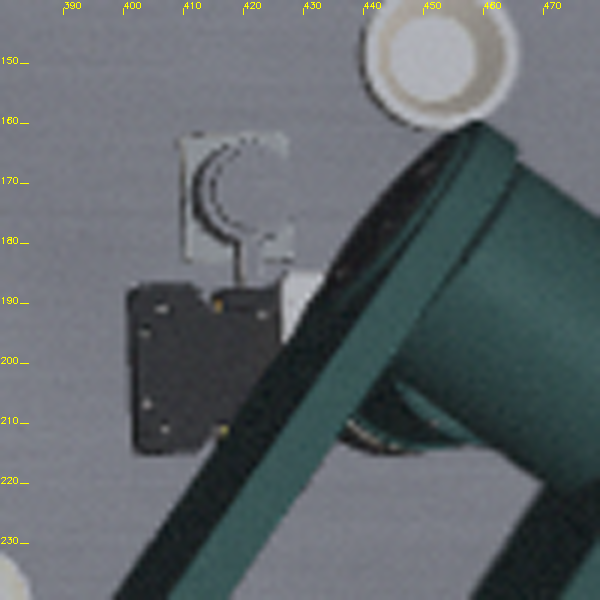

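View pics/f.png

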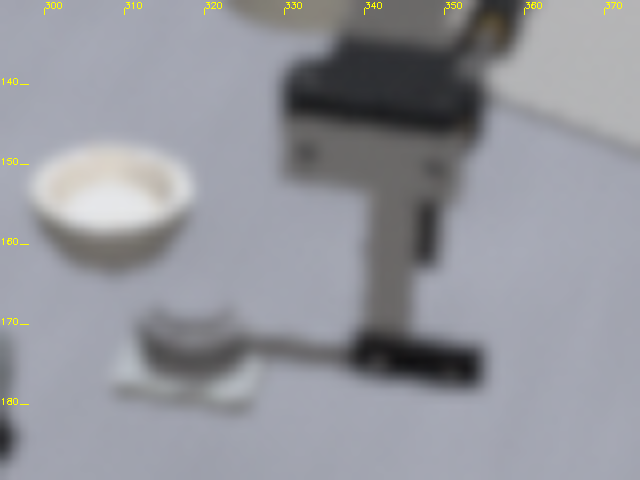

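jog_arm([
  [0,0,0,0,1,-24,50],
  [0,0,0,0,0,-23,50],
  [0,0,0,0,0,0,50],
  [0,0,0,0,0,0,10],
  [0,0,0,0,0,0,10],
  [0,0,0,0,0,0,10],
  [0,0,0,0,0,0,10],
])

```text
time: 3.48
tool_pos: [0.4908, -0.2858, 0.0999]
ee_rot: [-3.141, -0.001, -1.54]
wrist_force: [0.3, -0.3, 0.4]
width: 0.0155
```

Gripped at 15.5 mm (handle is 16). Lift and check for droop.

jog_arm([
  [0,0,0,0,0,15,10],
  [0,0,0,0,0,25,10],
  [0,0,0,0,0,20,10],
  [0,0,0,0,0,0,10],
  [0,0,0,0,0,0,10],
])

```text
time: 4.1
tool_pos: [0.4901, -0.2851, 0.1585]
ee_rot: [3.14, 0.001, -1.54]
wrist_force: [-0.1, 0.5, -3.1]
width: 0.0156
```

```bash
python3 - <<'E'
from h import *
o=get_obs();print(o['tool_pos'],o['ee_rot'],o['wrist_force'],o['wrist_torque'],o['width'])
crop(snapshot('top'),380,140,480,240,6,'pics/e2.png');crop(snapshot('side'),295,120,375,180,8,'pics/f2.png')
E
```

```text
[ 0.49007736 -0.28510284  0.15851849] [ 3.13990191e+00  1.07884058e-03 -1.53988254e+00] [-0.12574639  0.45671767 -3.09969747] [0.00802263 0.20770418 0.07718769] 0.015625922076811207
```

View pics/e2.png

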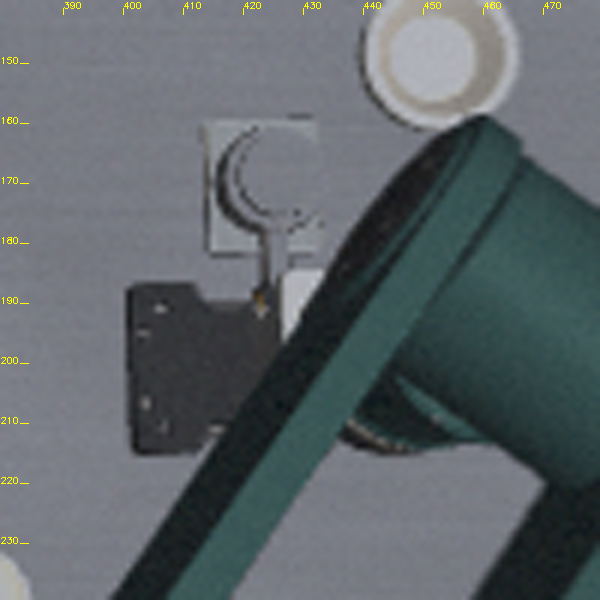

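View pics/f2.png

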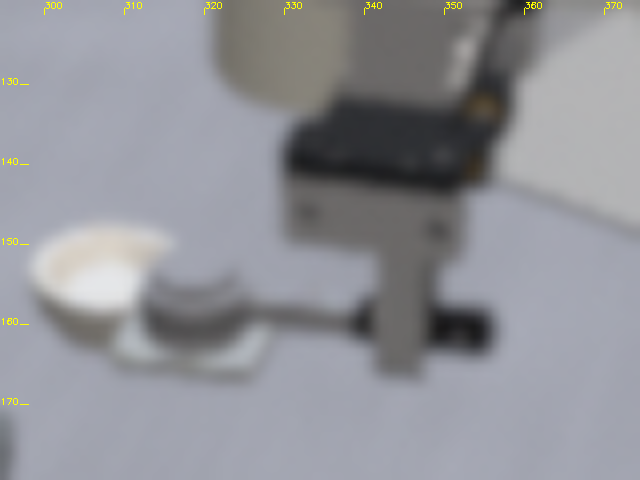

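```bash
python3 - <<'E'
from h import *
T='top'
x,r=fit([(T,(413.5,159.5),(30,25,8)),(T,(414,181.3),(-30,25,8)),(T,(432.8,181.5),(-30,-25,8)),(T,(432.2,159.3),(30,-25,8))],[.58,-.28,0],.0585)
print(x,r)
E
```

```text
[ 0.57719202 -0.28096623  0.01587933] [[ 0.06435057 -0.17084267]
 [-0.01941101  0.31565058]
 [-0.09008969 -0.02069319]
 [ 0.04518108 -0.11380246]]
```

jog_arm([
  [0,0,0.03,-10,25,4,10],
  [0,0,0.05,-16,38,3,10],
  [0,0,0.05,-16,40,0,10],
  [0,0,0.05,-15,40,0,10],
  [0,0,0.036,-15,35,0,10],
  [0,0,0,0,0,0,10],
  [0,0,0,0,0,0,10],
])

```text
time: 5.08
tool_pos: [0.4186, -0.1077, 0.1661]
ee_rot: [3.141, -0.0, -1.324]
wrist_force: [0.8, -0.1, -3.1]
width: 0.0158
```

```bash
python3 - <<'E'
from h import *
for i in range(3):
    o=get_obs();print(o['tool_pos'],o['ee_rot'])
    im=snapshot('top')
crop(im,300,120,440,240,5,'pics/e3.png');crop(snapshot('side'),262,120,382,240,5,'pics/f3.png')
E
```

```text
[ 0.41862762 -0.10765429  0.1660782 ] [ 3.14118326e+00 -3.40074911e-04 -1.32394214e+00]
[ 0.41883485 -0.10801289  0.16621792] [ 3.14131267e+00 -3.49170613e-04 -1.32458478e+00]
[ 0.41892538 -0.1082052   0.16625821] [ 3.14130124e+00 -2.75197317e-04 -1.32500668e+00]
```

View pics/e3.png

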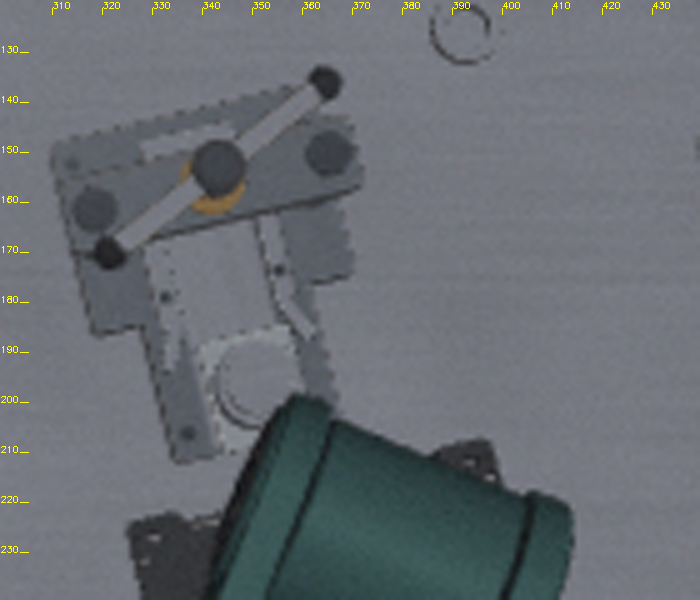

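View pics/f3.png

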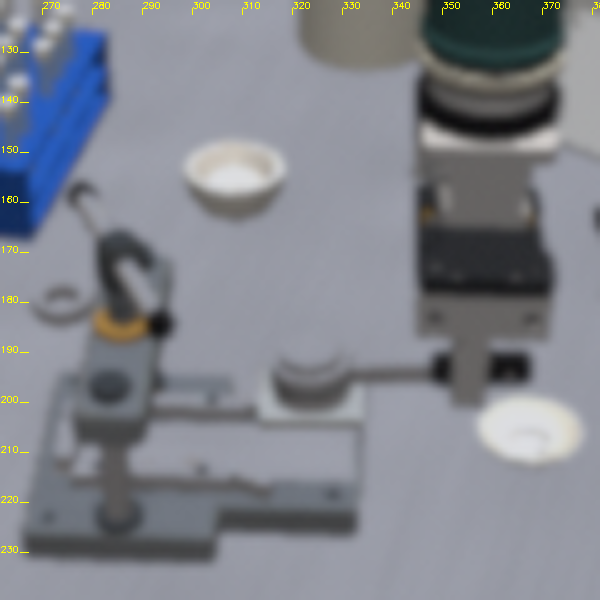

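```bash
python3 - <<'E'
from h import *
u=np.array([np.cos(.247),np.sin(.247)])
for off in (0.088,):
  d=np.array([.4187,-.108])+off*u
  for m in ((30,25),(30,-25),(-30,25)):
    w=d+np.array([u[0]*m[0]-u[1]*m[1],u[1]*m[0]+u[0]*m[1]])/1e3
    print(proj('top',[w[0],w[1],.0745]))
# local die in press frame predicted
p=np.array([.6056,-.0601]);q=d-p;print(q@u,-q[0]*u[1]+q[1]*u[0])
print(proj('top',[*(p+(-.105)*u+ .026*np.array([-u[1],u[0]])),.024]))
E
```

```text
[[338.7567648  188.06613245]]
[[357.02450917 183.64457589]]
[[344.16882876 210.00889483]]
-0.10493899972067079 -0.000749924520864264
[[339.70647115 200.33496252]]
```

jog_arm([
  [0,0,0,-0.4,1.5,-15,10],
  [0,0,0,0,0,-15,10],
  [0,0,0,0,0,-9,10],
  [0,0,0,0,0,0,10],
])

```text
time: 5.78
tool_pos: [0.4179, -0.1059, 0.1267]
ee_rot: [3.14, 0.001, -1.324]
wrist_force: [0.2, 0.4, -2.6]
width: 0.0155
```

```bash
python3 - <<'E'
from h import *
o=get_obs();print(o['tool_pos'],o['ee_rot'],o['wrist_force'])
crop(snapshot('top'),315,140,375,220,8,'pics/e4.png');crop(snapshot('side'),262,160,352,240,7,'pics/f4.png')
E
```

```text
[ 0.41791552 -0.10592451  0.12666319] [ 3.14041270e+00  7.84486685e-04 -1.32408654e+00] [ 0.21908317  0.43889913 -2.63902193]
```

View pics/e4.png

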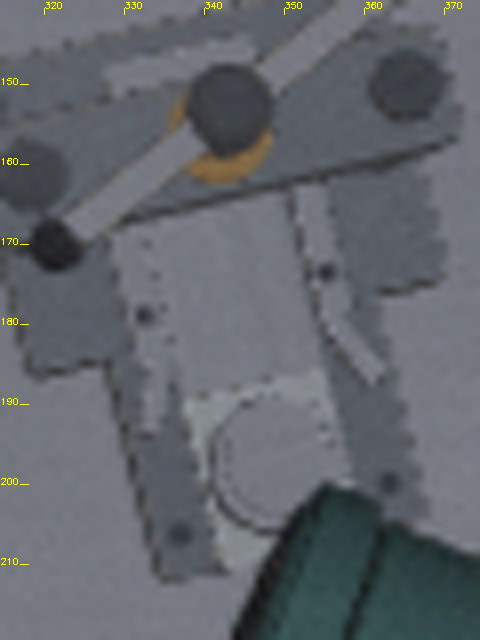

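View pics/f4.png

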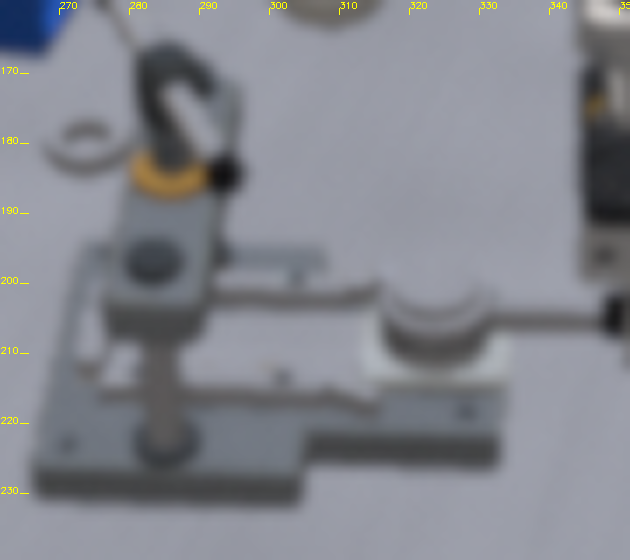

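```bash
python3 - <<'E'
from h import *
a=.247;u=np.array([np.cos(a),np.sin(a)]);v=np.array([-u[1],u[0]])
p=np.array([.6056,-.0601])
def P(x,y,z): return np.round(proj('top',[*(p+x/1e3*u+y/1e3*v),z/1e3])[0],1)
for y in(25,-25): print('shoe front',P(-75,y,34.7),'rear',P(-135,y,34.7))
print('cyl',P(-105,0,58.7),'rails',P(-62,26.2,36),P(-62,-26.2,36),P(-84,35,36),P(-84,-35,36),P(-20,26,36),P(-20,-26,36))
print('crop')
import cv2
im=cv2.imread('pics/e4.png')
for y in (25,-25):
  for x,z in((-75,34.7),(-135,34.7)):
    q=(P(x,y,z)-[315,140]+.5)*8; cv2.circle(im,(int(q[0]),int(q[1])),3,(0,0,255),-1)
for x,y,z in((-62,26.2,36),(-62,-26.2,36),(-84,35,36),(-84,-35,36),(-22,26.2,36),(-22,-26.2,36),(-135,48,24),(-135,-48,24)):
    q=(P(x,y,z)-[315,140]+.5)*8; cv2.circle(im,(int(q[0]),int(q[1])),3,(0,255,0),-1)
q=(P(-105,0,58.7)-[315,140]+.5)*8;cv2.circle(im,(int(q[0]),int(q[1])),int(23/2.62*8*1.02),(255,0,0),1)
cv2.imwrite('pics/e5.png',im)
E
```

```text
shoe front [337.7 189.4] rear [342.9 210.7]
shoe front [355.4 185.1] rear [360.6 206.3]
cyl [349.9 197.3] rails [336.1 184.9] [354.7 180.4] [334.9 193.4] [359.7 187.4] [332.6 170. ] [350.9 165.6]
crop
```

View pics/e5.png

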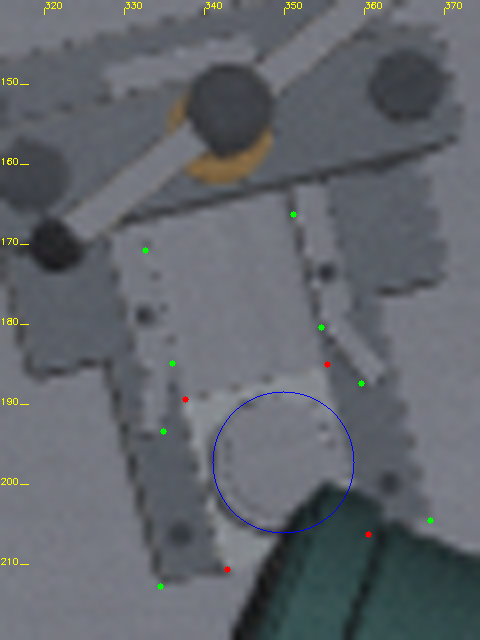

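jog_arm([
  [0,0,0,0,0,-2.5,10],
  [0,0,0,9.7,2.4,0,10],
  [0,0,0,9.7,2.4,0,10],
  [0,0,0,9.7,2.4,0,10],
  [0,0,0,9.7,2.4,0,10],
  [0,0,0,0,0,0,10],
])

```text
time: 6.62
tool_pos: [0.4585, -0.0961, 0.1252]
ee_rot: [-3.139, -0.0, -1.323]
wrist_force: [1.1, 0.5, -0.8]
width: 0.0156
```

jog_arm([
  [0,0,0,9.7,2.4,-0.5,10],
  [0,0,0,9.7,2.4,0,10],
  [0,0,0,9.7,2.4,0,10],
  [0,0,0,9.7,2.4,0,10],
  [0,0,0,9.7,2.4,0,10],
  [0,0,0,0,0,0,10],
])

```text
time: 7.38
tool_pos: [0.5071, -0.084, 0.1246]
ee_rot: [-3.139, -0.0, -1.324]
wrist_force: [0.9, 0.9, -0.1]
width: 0.016
```

Guided freely. Remaining about 14 mm; approach the stop slowly.

jog_arm([
  [0,0,0,5.8,1.5,0,10],
  [0,0,0,3.9,1,0,10],
  [0,0,0,1.9,0.5,0,10],
  [0,0,0,1.5,0.4,0,10],
  [0,0,0,0,0,0,10],
])

```text
time: 8.0
tool_pos: [0.5187, -0.081, 0.1244]
ee_rot: [-3.141, -0.0, -1.324]
wrist_force: [-1.6, -0.7, 1.1]
width: 0.0157
```

jog_arm([
  [0,0,0,1,0.25,0,10],
  [0,0,0,1,0.25,0,10],
  [0,0,0,0,0,0,10],
])

```text
time: 8.38
tool_pos: [0.5206, -0.0805, 0.1244]
ee_rot: [3.141, -0.0, -1.324]
wrist_force: [-2.0, -1.5, 1.5]
width: 0.0157
```

jog_arm([
  [0,0,0,1,0.25,0,10],
  [0,0,0,1,0.25,0,10],
  [0,0,0,0,0,0,10],
])

```text
time: 8.75
tool_pos: [0.521, -0.0804, 0.124]
ee_rot: [3.137, 0.0, -1.324]
wrist_force: [-7.1, -1.6, 3.7]
width: 0.0154
```

jog_arm([
  [0,0,0,1,0.25,0,10],
  [0,0,0,1,0.25,0,10],
  [0,0,0,0,0,0,10],
])

```text
time: 9.12
tool_pos: [0.5215, -0.0803, 0.1239]
ee_rot: [3.132, 0.001, -1.324]
wrist_force: [-11.2, -3.3, 7.5]
width: 0.0157
```

jog_arm([
  [0,0,0,-2,-0.5,0,10],
  [0,0,0,0,0,0,10],
  [0,0,0,0,0,0,40],
  [0,0,0,0,0,0,40],
  [0,0,0,0,0,0,40],
])

```text
time: 9.75
tool_pos: [0.523, -0.0799, 0.1245]
ee_rot: [-3.141, -0.0, -1.324]
wrist_force: [0.2, 0.5, 0.4]
width: 0.0393
```

```bash
python3 - <<'E'
from h import *
o=get_obs();print(o['tool_pos'],o['ee_rot'],o['wrist_force'])
crop(snapshot('top'),305,125,385,225,6,'pics/e6.png');crop(snapshot('side'),262,150,352,240,6,'pics/f6.png')
E
```

```text
[ 0.52303301 -0.07988538  0.12448834] [-3.14074334e+00 -1.72056144e-04 -1.32383132e+00] [0.22722057 0.50198769 0.37111319]
```

View pics/e6.png

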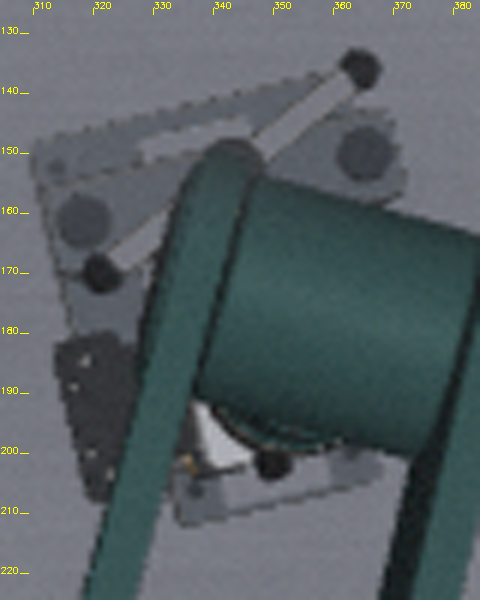

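View pics/f6.png

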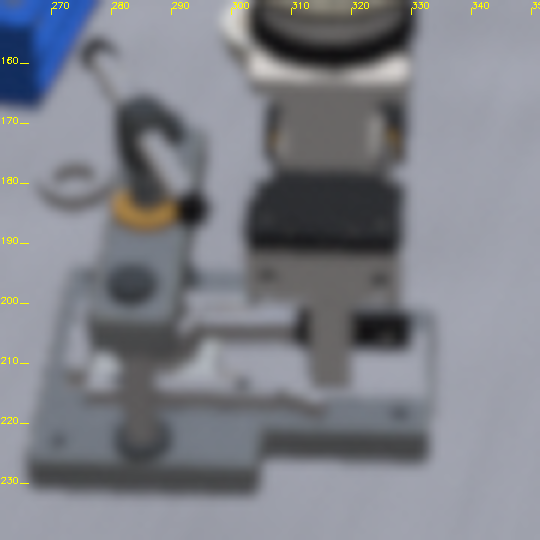

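jog_arm([
  [0,0,0,0,0,15,40],
  [0,0,0,0,0,35,40],
  [0,0,0.1,-3,0,40,40],
  [0,0,0.18,0,0,40,40],
  [0,0,0.18,0,0,35,40],
  [0,0,0.18,0,0,0,40],
  [0,0,0.18,0,0,0,40],
  [0,0,0,0,0,0,40],
])

```text
time: 10.85
tool_pos: [0.5197, -0.08, 0.2906]
ee_rot: [-3.141, -0.002, -0.506]
wrist_force: [0.3, -0.3, 1.1]
width: 0.0402
```

```bash
python3 - <<'E'
from h import *
o=get_obs();print(o['tool_pos'],o['ee_rot'],o['wrist_force'],o['wrist_torque'],o['joint_positions'])
crop(snapshot('top'),305,125,385,225,6,'pics/e7.png');crop(snapshot('side'),262,150,352,240,7,'pics/f7.png')
E
```

```text
[ 0.51972803 -0.07998446  0.2906423 ] [-3.14114326e+00 -1.79266210e-03 -5.06051953e-01] [ 0.305368   -0.29828201  1.05995982] [-0.03655683 -0.07318918  0.03788656] [-2.60543737e-01  3.49826221e-02  1.44951844e+00  2.14366724e-07
  1.65524346e+00  2.45507831e-01]
```

View pics/e7.png

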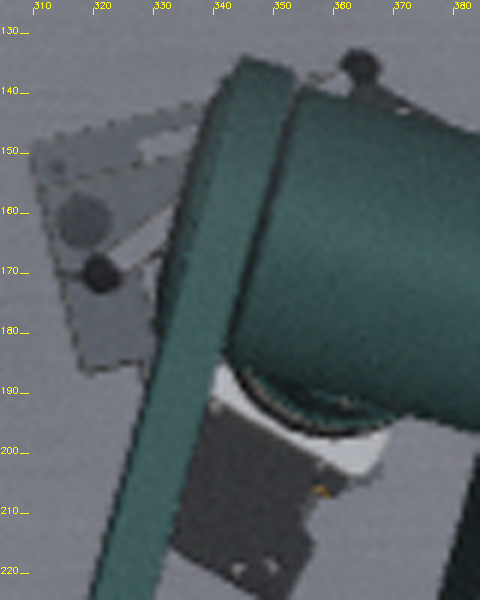

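View pics/f7.png

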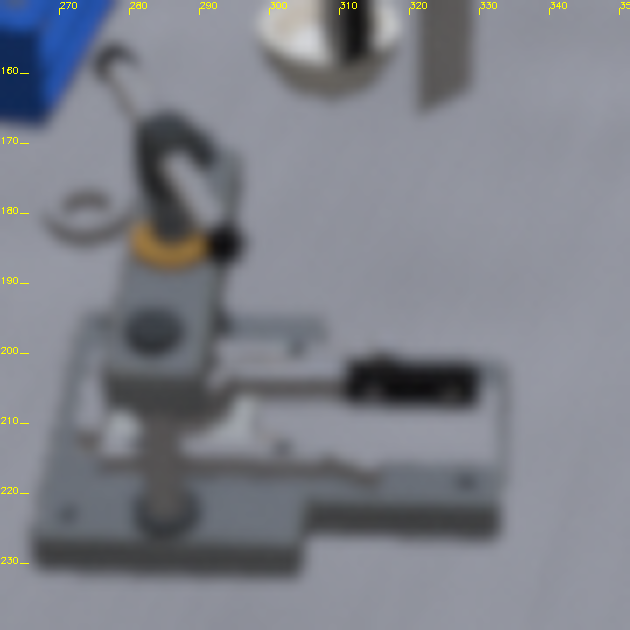

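```bash
python3 - <<'E'
from h import *
for p,a in((np.array([.6056,-.0595]),.247),(np.array([.6049,-.0547]),.2558)):
  u=np.array([np.cos(a),np.sin(a)]);v=np.array([-u[1],u[0]])
  P=lambda x,y,z: np.round(proj('side',[*(p+x/1e3*u+y/1e3*v),z/1e3])[0],1)
  print([P(-125,0,46),P(-67,0,46),P(-135,48,24),P(-135,-48,24)])
a=.69;n=np.array([-np.sin(a),np.cos(a)])
print('bar',np.array([.606,-.0597])+.04*n)
E
```

```text
[array([330.8, 204.9]), array([310.8, 204.4]), array([333.8, 221.7]), array([334.3, 200.7])]
[array([330.6, 205.7]), array([310.6, 205.3]), array([333.8, 222.5]), array([334. , 201.5])]
bar [ 0.58053851 -0.02885016]
```

jog_arm([
  [0,0,0.171,8.7,7.3,0,40],
  [0,0,0.171,8.7,7.3,0,40],
  [0,0,0.171,8.7,7.3,0,40],
  [0,0,0.171,8.7,7.3,0,40],
  [0,0,0.171,8.7,7.3,0,40],
  [0,0,0.171,8.7,7.3,0,40],
  [0,0,0.171,8.7,7.3,0,40],
  [0,0,0,0,0,-20,40],
  [0,0,0,0,0,0,40],
])

```text
time: 12.08
tool_pos: [0.5799, -0.0287, 0.2676]
ee_rot: [-3.139, 0.003, 0.691]
wrist_force: [0.6, 0.4, 0.7]
width: 0.0403
```

```bash
python3 - <<'E'
from h import *
o=get_obs();print(o['tool_pos'],o['ee_rot'],o['wrist_force'],o['wrist_torque'],o['joint_positions'])
crop(snapshot('top'),295,105,395,205,6,'pics/e8.png');crop(snapshot('side'),242,110,332,210,6,'pics/f8.png')
E
```

```text
[ 0.57986908 -0.0287074   0.26758777] [-3.13862022e+00  2.63457570e-03  6.91487020e-01] [0.57072999 0.39827953 0.66816221] [ 0.0297565  -0.12288145  0.02683653] [-1.47122379e-01  1.66534626e-01  1.35182824e+00  2.77440180e-05
  1.62720163e+00 -8.38603974e-01]
```

View pics/f8.png

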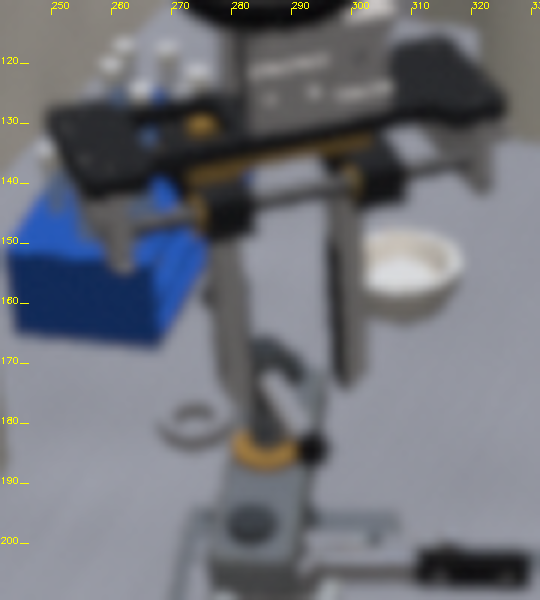

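View pics/e8.png

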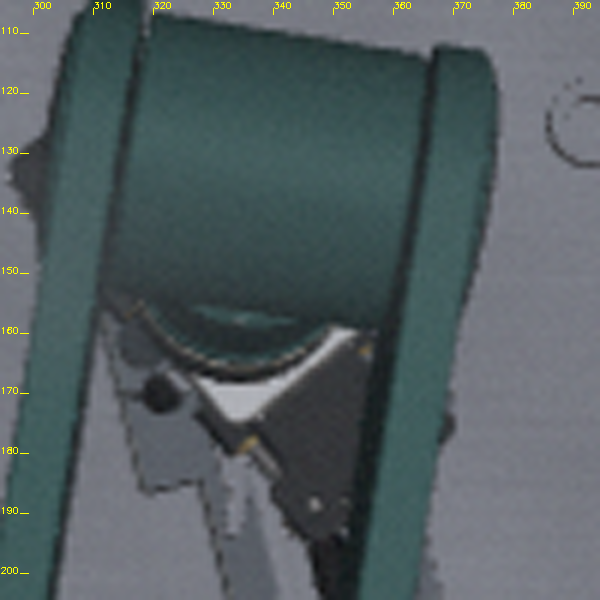

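jog_arm([
  [0,0,0,0,0,-15,40],
  [0,0,0,0.5,0,-15,40],
  [0,0,0,0,0,0,40],
])

```text
time: 12.55
tool_pos: [0.5801, -0.0288, 0.2369]
ee_rot: [-3.138, 0.003, 0.693]
wrist_force: [0.8, 1.4, -0.6]
width: 0.0399
```

```bash
python3 - <<'E'
from h import *
o=get_obs();print(o['tool_pos'],o['ee_rot'],o['wrist_force'],o['wrist_torque'])
crop(snapshot('side'),242,110,332,210,6,'pics/f9.png')
E
```

```text
[ 0.58007854 -0.02884445  0.23686592] [-3.13819882e+00  2.96320387e-03  6.92697331e-01] [ 0.82039983  1.36218967 -0.57231338] [ 0.00227468 -0.14953788 -0.01862942]
```

View pics/f9.png

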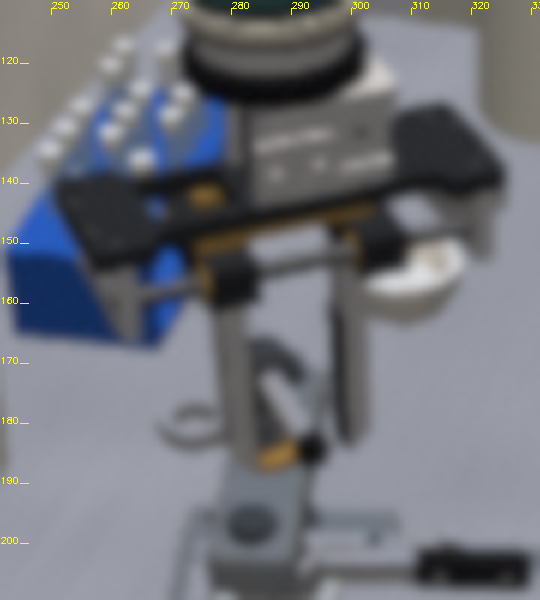

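jog_arm([
  [0,0,0,0,0,0,8],
  [0,0,0,0,0,0,8],
  [0,0,0,0,0,0,8],
  [0,0,0,0,0,0,8],
])

```text
time: 13.1
tool_pos: [0.5814, -0.0287, 0.24]
ee_rot: [3.141, -0.001, 0.693]
wrist_force: [0.6, -0.4, 0.9]
width: 0.0111
```

```bash
cat > orb.py <<'E'
from h import *
import sys
ax=np.array([.606,-.0597])
def st():
    for i in range(1):
        o=get_obs()
        r=ax-o['tool_pos'][:2];F=o['wrist_force'];M=o['wrist_torque']
        # moment of outside force about axis (assume wrist_torque at TCP): M_axis=Mz + (tcp-ax)xF
        d=-r;print('t',round(o['time'],2),'tcp',np.round(o['tool_pos']*1e3,1),'rad',np.round(np.linalg.norm(d)*1e3,1),'ang',round(np.arctan2(-d[0],d[1]),3),'yaw',np.round(o['ee_rot'],3)[[0,2]],'F',np.round(F,1),'M',np.round(M,3),'Max',round(M[2]+d[0]*F[1]-d[1]*F[0],3),'w',round(o['width']*1e3,1),'j6',round(o['joint_positions'][5],2))
def plan(a0,da,n,r=.040):
    for k in range(n):
        A=lambda a:r*1e3*np.array([-np.sin(a),np.cos(a)])
        d=A(a0-(k+1)*da)-A(a0-k*da);print([0,0,-da,round(d[0],1),round(d[1],1),round(-da*8/2/np.pi,2)])
if __name__=="__main__":
    st()
    if len(sys.argv)>1: plan(float(sys.argv[1]),float(sys.argv[2]),int(sys.argv[3]))
E
python3 orb.py 0.69 0.15 20; python3 -c "
from h import *
crop(snapshot('side'),242,110,332,210,6,'pics/f10.png')"
```

```text
t 13.1 tcp [581.4 -28.7 240. ] rad 39.6 ang 0.672 yaw [3.141 0.693] F [ 0.6 -0.4  0.9] M [ 0.144 -0.26  -0.026] Max -0.035 w 11.1 j6 -0.84
[0, 0, -0.15, np.float64(4.9), np.float64(3.5), -0.19]
[0, 0, -0.15, np.float64(5.4), np.float64(2.7), -0.19]
[0, 0, -0.15, np.float64(5.7), np.float64(1.9), -0.19]
[0, 0, -0.15, np.float64(5.9), np.float64(1.0), -0.19]
[0, 0, -0.15, np.float64(6.0), np.float64(0.1), -0.19]
[0, 0, -0.15, np.float64(5.9), np.float64(-0.8), -0.19]
[0, 0, -0.15, np.float64(5.8), np.float64(-1.7), -0.19]
[0, 0, -0.15, np.float64(5.4), np.float64(-2.5), -0.19]
[0, 0, -0.15, np.float64(5.0), np.float64(-3.3), -0.19]
[0, 0, -0.15, np.float64(4.4), np.float64(-4.0), -0.19]
[0, 0, -0.15, np.float64(3.8), np.float64(-4.6), -0.19]
[0, 0, -0.15, np.float64(3.1), np.float64(-5.2), -0.19]
[0, 0, -0.15, np.float64(2.3), np.float64(-5.6), -0.19]
[0, 0, -0.15, np.float64(1.4), np.float64(-5.8), -0.19]
[0, 0, -0.15, np.float64(0.5), np.float64(-6.0), -0.19]
[0, 0, -0.15, np.float64(-0.4), np.float64(-6.0), -0.19]
[0, 0, -0.15, np.float64(-1.3), np.float64(-5.9), -0.19]
[0, 0, -0.15, np.float64(-2.1), np.float64(-5.6), -0.19]
[0, 0, -0.15, np.float64(-2.9), np.float64(-5.2), -0.19]
[0, 0, -0.15, np.float64(-3.7), np.float64(-4.7), -0.19]
```

View pics/f10.png

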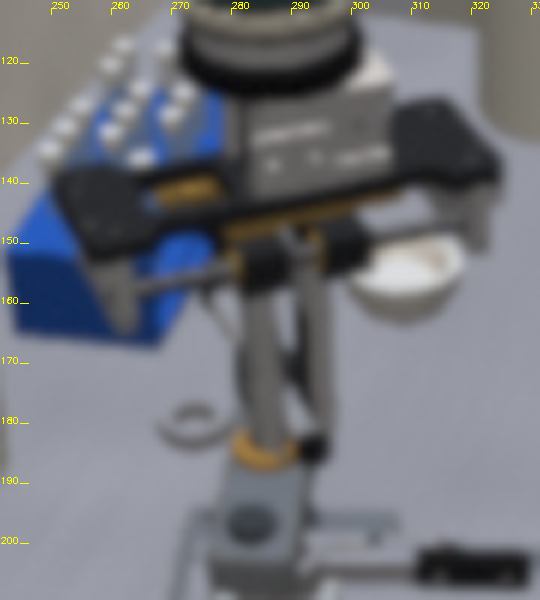

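jog_arm([
  [0,0,-0.15,4.9,3.5,-0.2,8],
  [0,0,-0.15,5.4,2.7,-0.2,8],
  [0,0,-0.15,5.7,1.9,-0.2,8],
  [0,0,-0.15,5.9,1.0,-0.2,8],
  [0,0,-0.15,6.0,0.1,-0.2,8],
  [0,0,-0.15,5.9,-0.8,-0.2,8],
])

```text
time: 13.9
tool_pos: [0.6152, -0.0204, 0.2388]
ee_rot: [-3.141, -0.001, -0.211]
wrist_force: [-0.1, 0.6, 0.7]
width: 0.0108
```

```bash
python3 orb.py; python3 -c "
from h import *
crop(snapshot('side'),242,110,332,210,6,'pics/f11.png')"
```

```text
t 13.9 tcp [615.2 -20.4 238.8] rad 40.4 ang -0.23 yaw [-3.141 -0.211] F [-0.1  0.6  0.7] M [-0.019 -0.105  0.099] Max 0.11 w 10.8 j6 0.09
```

View pics/f11.png

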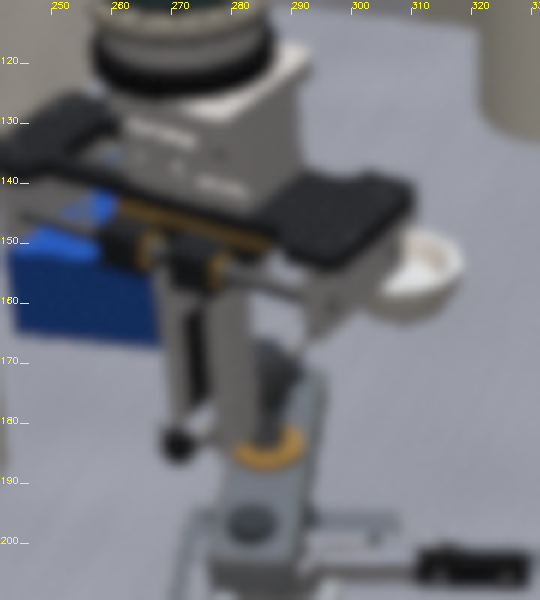

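jog_arm([
  [0,0,-0.15,5.8,-1.7,-0.2,8],
  [0,0,-0.15,5.4,-2.5,-0.2,8],
  [0,0,-0.15,5.0,-3.3,-0.2,8],
  [0,0,-0.15,4.4,-4.0,-0.2,8],
  [0,0,-0.15,3.8,-4.6,-0.2,8],
  [0,0,-0.15,3.1,-5.2,-0.2,8],
  [0,0,-0.15,2.3,-5.6,-0.2,8],
])

```text
time: 14.82
tool_pos: [0.6452, -0.0473, 0.2375]
ee_rot: [-3.14, -0.0, -1.259]
wrist_force: [1.2, 0.7, 2.0]
width: 0.0108
```

```bash
python3 orb.py
```

```text
t 14.82 tcp [645.2 -47.3 237.5] rad 41.1 ang -1.263 yaw [-3.14  -1.259] F [1.2 0.7 2. ] M [ 0.141 -0.204  0.054] Max 0.065 w 10.8 j6 1.1
```

jog_arm([
  [0,0,-0.15,1.4,-5.8,-0.2,8],
  [0,0,-0.15,0.5,-6.0,-0.2,8],
  [0,0,-0.15,-0.4,-6.0,-0.2,8],
  [0,0,-0.15,-1.3,-5.9,-0.2,8],
  [0,0,-0.15,-2.1,-5.6,-0.2,8],
])

```text
time: 15.45
tool_pos: [0.6434, -0.0768, 0.2365]
ee_rot: [-3.139, 0.001, -2.01]
wrist_force: [2.1, 0.8, 2.0]
width: 0.0107
```

```bash
python3 orb.py -2.0 0.15 8
```

```text
t 15.45 tcp [643.4 -76.8 236.5] rad 41.1 ang -2.001 yaw [-3.139 -2.01 ] F [2.1 0.8 2. ] M [ 0.099 -0.357  0.051] Max 0.116 w 10.7 j6 1.8
[0, 0, -0.15, np.float64(-2.9), np.float64(-5.2), -0.19]
[0, 0, -0.15, np.float64(-3.6), np.float64(-4.8), -0.19]
[0, 0, -0.15, np.float64(-4.3), np.float64(-4.2), -0.19]
[0, 0, -0.15, np.float64(-4.9), np.float64(-3.5), -0.19]
[0, 0, -0.15, np.float64(-5.4), np.float64(-2.7), -0.19]
[0, 0, -0.15, np.float64(-5.7), np.float64(-1.9), -0.19]
[0, 0, -0.15, np.float64(-5.9), np.float64(-1.0), -0.19]
[0, 0, -0.15, np.float64(-6.0), np.float64(-0.1), -0.19]
```

jog_arm([
  [0,0,-0.15,-2.9,-5.2,-0.2,8],
  [0,0,-0.15,-3.6,-4.8,-0.2,8],
  [0,0,-0.15,-4.3,-4.2,-0.2,8],
  [0,0,-0.15,-4.9,-3.5,-0.2,8],
  [0,0,0,0,0,0,8],
])

```text
time: 16.08
tool_pos: [0.6269, -0.0948, 0.2357]
ee_rot: [-3.141, -0.0, -2.605]
wrist_force: [-0.2, -0.9, 2.5]
width: 0.0109
```

```bash
python3 orb.py; python3 -c "
from h import *
crop(snapshot('side'),242,130,342,230,6,'pics/f12.png')"
```

```text
t 16.07 tcp [626.9 -94.8 235.7] rad 40.8 ang -2.605 yaw [-3.141 -2.605] F [-0.2 -0.9  2.5] M [ 0.005  0.004 -0.09 ] Max -0.117 w 10.9 j6 2.37
```

View pics/f12.png

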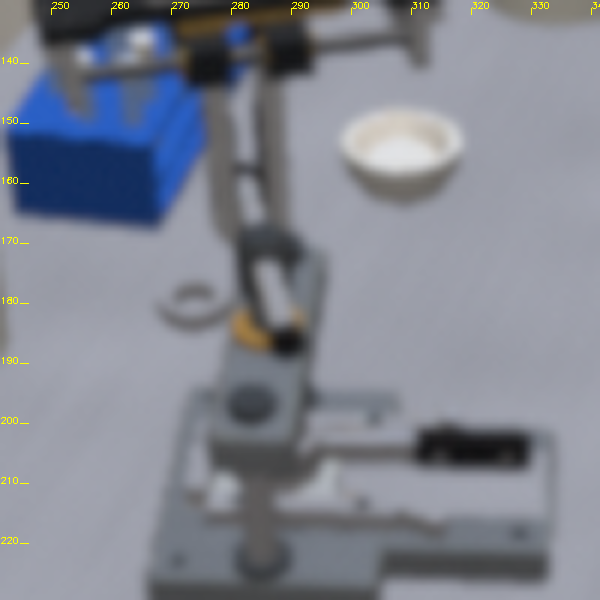

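jog_arm([
  [0,0,0,0,0,0,40],
  [0,0,0,0,0,0,40],
  [0,0,0,0,0,0,40],
  [0,0,0,0,0,20,40],
  [0,0,0,0,0,35,40],
  [0,0,0.185,0,0,0,40],
  [0,0,0.185,-3.2,5.3,0,40],
  [0,0,0.185,-3.2,5.3,0,40],
  [0,0,0.185,-3.2,5.3,0,40],
  [0,0,0.185,-3.2,5.3,0,40],
  [0,0,0.185,-3.2,5.3,0,40],
  [0,0,0.185,-3.2,5.3,0,40],
])

```text
time: 17.62
tool_pos: [0.6077, -0.0623, 0.2897]
ee_rot: [3.141, 0.0, -1.305]
wrist_force: [0.5, 0.4, 0.6]
width: 0.0403
```

jog_arm([
  [0,0,0.185,-3.2,5.3,0,40],
  [0,0,0.185,-3.2,5.3,0,40],
  [0,0,0.185,-3.2,5.3,0,40],
  [0,0,0.185,-3.2,5.3,0,40],
  [0,0,0.185,-3.2,5.3,0,40],
  [0,0,0.185,-3.2,5.3,0,40],
  [0,0,0.185,-3.1,5.9,0,40],
  [0,0,0.185,0,0,0,40],
  [0,0,0.185,0,0,0,40],
  [0,0,0.182,0,0,0,40],
  [0,0,0,0,0,0,40],
])

```text
time: 19.0
tool_pos: [0.5855, -0.0248, 0.2898]
ee_rot: [-3.141, 0.0, 0.533]
wrist_force: [-0.1, -0.4, 0.9]
width: 0.0399
```

```bash
python3 orb.py; python3 -c "
from h import *
crop(snapshot('side'),242,130,342,230,6,'pics/f13.png')"
```

```text
t 19.0 tcp [585.5 -24.8 289.8] rad 40.5 ang 0.531 yaw [-3.141  0.533] F [-0.1 -0.4  0.9] M [-0.015 -0.098 -0.009] Max 0.005 w 39.9 j6 -0.67
```

View pics/f13.png

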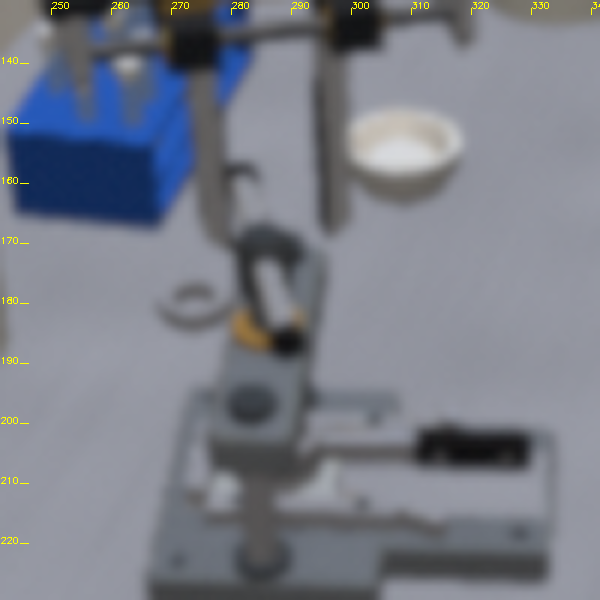

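jog_arm([
  [0,0,0,0,0,-25,40],
  [0,0,0,0,0,-25,40],
  [0,0,0,0,0,-4,40],
  [0,0,0,0,0,0,40],
  [0,0,0,0,0,0,8],
  [0,0,0,0,0,0,8],
  [0,0,0,0,0,0,8],
  [0,0,0,0,0,0,8],
])

```text
time: 20.05
tool_pos: [0.5862, -0.0246, 0.2368]
ee_rot: [3.141, -0.002, 0.535]
wrist_force: [2.1, 0.6, 1.4]
width: 0.0109
```

```bash
python3 orb.py 0.537 0.1 30
```

```text
t 20.05 tcp [586.2 -24.6 236.8] rad 40.3 ang 0.515 yaw [3.141 0.535] F [2.1 0.6 1.4] M [ 0.202 -0.532  0.102] Max 0.016 w 10.9 j6 -0.67
[0, 0, -0.1, np.float64(3.5), np.float64(1.9), -0.13]
[0, 0, -0.1, np.float64(3.7), np.float64(1.5), -0.13]
[0, 0, -0.1, np.float64(3.8), np.float64(1.1), -0.13]
[0, 0, -0.1, np.float64(3.9), np.float64(0.7), -0.13]
[0, 0, -0.1, np.float64(4.0), np.float64(0.3), -0.13]
[0, 0, -0.1, np.float64(4.0), np.float64(-0.1), -0.13]
[0, 0, -0.1, np.float64(4.0), np.float64(-0.5), -0.13]
[0, 0, -0.1, np.float64(3.9), np.float64(-0.8), -0.13]
[0, 0, -0.1, np.float64(3.8), np.float64(-1.2), -0.13]
[0, 0, -0.1, np.float64(3.7), np.float64(-1.6), -0.13]
[0, 0, -0.1, np.float64(3.5), np.float64(-2.0), -0.13]
[0, 0, -0.1, np.float64(3.3), np.float64(-2.3), -0.13]
[0, 0, -0.1, np.float64(3.0), np.float64(-2.6), -0.13]
[0, 0, -0.1, np.float64(2.7), np.float64(-2.9), -0.13]
[0, 0, -0.1, np.float64(2.4), np.float64(-3.2), -0.13]
[0, 0, -0.1, np.float64(2.1), np.float64(-3.4), -0.13]
[0, 0, -0.1, np.float64(1.8), np.float64(-3.6), -0.13]
[0, 0, -0.1, np.float64(1.4), np.float64(-3.7), -0.13]
[0, 0, -0.1, np.float64(1.0), np.float64(-3.9), -0.13]
[0, 0, -0.1, np.float64(0.6), np.float64(-3.9), -0.13]
[0, 0, -0.1, np.float64(0.2), np.float64(-4.0), -0.13]
[0, 0, -0.1, np.float64(-0.2), np.float64(-4.0), -0.13]
[0, 0, -0.1, np.float64(-0.6), np.float64(-4.0), -0.13]
[0, 0, -0.1, np.float64(-1.0), np.float64(-3.9), -0.13]
[0, 0, -0.1, np.float64(-1.3), np.float64(-3.8), -0.13]
[0, 0, -0.1, np.float64(-1.7), np.float64(-3.6), -0.13]
[0, 0, -0.1, np.float64(-2.1), np.float64(-3.4), -0.13]
[0, 0, -0.1, np.float64(-2.4), np.float64(-3.2), -0.13]
[0, 0, -0.1, np.float64(-2.7), np.float64(-2.9), -0.13]
[0, 0, -0.1, np.float64(-3.0), np.float64(-2.7), -0.13]
```

```bash
cat > tq.py <<'E'
from h import *
ax=np.array([.606,-.0597])
L=[]
for i in range(6):
    o=get_obs();d=o['tool_pos'][:2]-ax;F=o['wrist_force'];M=o['wrist_torque'];L.append([M[2]+d[0]*F[1]-d[1]*F[0],F[2],o['tool_pos'][2]*1e3,o['ee_rot'][2],np.linalg.norm(d)*1e3,np.arctan2(-d[0],d[1]),o['joint_positions'][5]]);snapshot('side')
L=np.array(L);print(np.round(L.mean(0),3),'sd',np.round(L.std(0),3)[:3],np.round(L[:,0],2),o['time'])
E
python3 tq.py
```

```text
[-5.7000e-02  1.7630e+00  2.3678e+02  5.3500e-01  4.0291e+01  5.1600e-01
 -6.7400e-01] sd [0.057 0.514 0.009] [ 0.02  0.02 -0.09 -0.08 -0.14 -0.07] 20.3
```

jog_arm([
  [0,0,-0.1,3.5,1.9,-0.13,8],
  [0,0,-0.1,3.7,1.5,-0.13,8],
  [0,0,-0.1,3.8,1.1,-0.13,8],
  [0,0,-0.1,3.9,0.7,-0.13,8],
])

```text
time: 20.85
tool_pos: [0.6006, -0.0195, 0.2363]
ee_rot: [3.142, -0.001, 0.132]
wrist_force: [1.1, 0.8, 3.4]
width: 0.0109
```

```bash
python3 tq.py
```

```text
[-5.50000e-02  3.59000e+00  2.36263e+02  1.35000e-01  4.05740e+01
  1.21000e-01 -2.62000e-01] sd [0.099 0.59  0.018] [ 0.15 -0.05 -0.14 -0.05 -0.11 -0.13] 21.1
```

jog_arm([
  [0,0,-0.1,4.0,0.3,-0.13,8],
  [0,0,-0.1,4.0,-0.1,-0.13,8],
  [0,0,-0.1,4.0,-0.5,-0.13,8],
  [0,0,-0.1,3.9,-0.8,-0.13,8],
])

```text
time: 21.65
tool_pos: [0.6165, -0.0202, 0.2358]
ee_rot: [-3.14, -0.001, -0.266]
wrist_force: [3.6, 3.0, 3.8]
width: 0.0109
```

```bash
sed -i 's/range(6)/range(2)/' tq.py; python3 tq.py
```

```text
[ 5.20000e-02  3.49300e+00  2.35762e+02 -2.67000e-01  4.08720e+01
 -2.69000e-01  1.42000e-01] sd [0.064 0.311 0.   ] [ 0.12 -0.01] 21.7
```

jog_arm([
  [0,0,-0.1,3.8,-1.2,-0.13,8],
  [0,0,-0.1,3.7,-1.6,-0.13,8],
  [0,0,-0.1,3.5,-2.0,-0.13,8],
  [0,0,-0.1,3.3,-2.3,-0.13,8],
])

```text
time: 22.25
tool_pos: [0.6312, -0.0272, 0.2353]
ee_rot: [-3.139, -0.001, -0.666]
wrist_force: [3.5, 4.0, 3.4]
width: 0.011
```

```bash
python3 tq.py
```

```text
[ 4.1000e-02  3.4200e+00  2.3526e+02 -6.6700e-01  4.1144e+01 -6.6900e-01
  5.3400e-01] sd [0.12  0.029 0.001] [ 0.16 -0.08] 22.3
```

jog_arm([
  [0,0,-0.1,3.0,-2.6,-0.13,8],
  [0,0,-0.1,2.7,-2.9,-0.13,8],
  [0,0,-0.1,2.4,-3.2,-0.13,8],
  [0,0,-0.1,2.1,-3.4,-0.13,8],
])

```text
time: 22.85
tool_pos: [0.642, -0.0394, 0.2348]
ee_rot: [-3.137, -0.001, -1.066]
wrist_force: [6.5, 3.3, 3.6]
width: 0.0113
```

```bash
python3 tq.py
```

```text
[ 2.50000e-02  3.24900e+00  2.34754e+02 -1.06700e+00  4.13130e+01
 -1.06700e+00  9.17000e-01] sd [0.096 0.316 0.029] [ 0.12 -0.07] 22.9
```

jog_arm([
  [0,0,-0.1,1.8,-3.6,-0.13,8],
  [0,0,-0.1,1.4,-3.7,-0.13,8],
  [0,0,-0.1,1.0,-3.9,-0.13,8],
  [0,0,-0.1,0.6,-3.9,-0.13,8],
])

```text
time: 23.45
tool_pos: [0.6471, -0.055, 0.2343]
ee_rot: [-3.136, -0.001, -1.466]
wrist_force: [6.8, 2.0, 2.4]
width: 0.0113
```

```bash
python3 tq.py
```

```text
[ 5.90000e-02  2.63900e+00  2.34242e+02 -1.46800e+00  4.13930e+01
 -1.46700e+00  1.29500e+00] sd [0.106 0.247 0.026] [ 0.17 -0.05] 23.5
```

jog_arm([
  [0,0,-0.1,0.2,-4.0,-0.13,8],
  [0,0,-0.1,-0.2,-4.0,-0.13,8],
  [0,0,-0.1,-0.6,-4.0,-0.13,8],
])

```text
time: 23.92
tool_pos: [0.6467, -0.0673, 0.2339]
ee_rot: [-3.136, 0.001, -1.766]
wrist_force: [8.2, 1.8, 2.3]
width: 0.0111
```

```bash
python3 tq.py
```

```text
[ 1.41000e-01  2.41000e+00  2.33884e+02 -1.76800e+00  4.13770e+01
 -1.76400e+00  1.57700e+00] sd [0.145 0.125 0.016] [ 0.29 -0.  ] 23.975
```

jog_arm([
  [0,0,-0.1,-1.0,-3.9,-0.13,8],
  [0,0,-0.1,-1.3,-3.8,-0.13,8],
  [0,0,-0.1,-1.7,-3.6,-0.13,8],
])

```text
time: 24.4
tool_pos: [0.6427, -0.0786, 0.2336]
ee_rot: [-3.136, 0.002, -2.066]
wrist_force: [7.4, 2.3, 2.9]
width: 0.011
```

```bash
python3 tq.py
```

```text
[ 1.88000e-01  3.05900e+00  2.33554e+02 -2.06800e+00  4.13270e+01
 -2.05700e+00  1.85800e+00] sd [0.169 0.208 0.025] [0.36 0.02] 24.45
```

jog_arm([
  [0,0,-0.1,-2.1,-3.4,-0.13,8],
  [0,0,-0.1,-2.4,-3.2,-0.13,8],
])

```text
time: 24.75
tool_pos: [0.6382, -0.0854, 0.2334]
ee_rot: [-3.136, 0.003, -2.266]
wrist_force: [8.2, 1.6, 3.4]
width: 0.0107
```

```bash
python3 tq.py;python3 -c "
from h import *
crop(snapshot('side'),242,150,342,240,7,'pics/f14.png')"
```

```text
[  0.282   3.051 233.326  -2.268  41.242  -2.255   2.047] sd [0.24  0.366 0.05 ] [0.52 0.04] 24.8
```

View pics/f14.png

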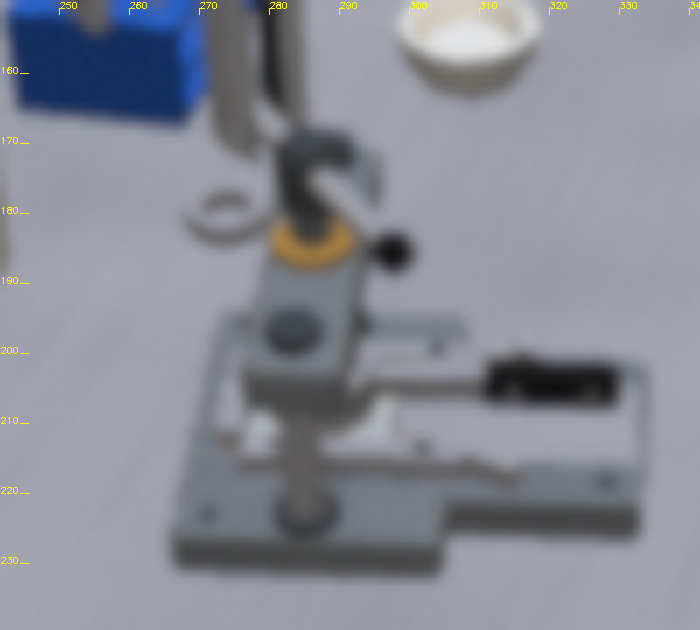

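jog_arm([
  [0,0,0,0,0,0,36],
  [0,0,0,0,0,0,36],
  [0,0,0,0,0,0,36],
  [0,0,0,0,0,10,36],
  [0,0,0,0,0,30,36],
  [0,0,0,0,0,40,36],
  [0,0,0.1,-30,-30,20,36],
  [0,0,0.1,-40,-40,0,36],
  [0,0,0.1,-40,-40,0,36],
  [0,0,0.1,-40,-40,0,36],
  [0,0,0,-30,-30,0,36],
  [0,0,0,0,0,0,36],
])

```text
time: 26.4
tool_pos: [0.4548, -0.2667, 0.3336]
ee_rot: [-3.141, -0.001, -1.869]
wrist_force: [-0.2, -0.3, 0.6]
width: 0.036
```

```bash
python3 -c "
from h import *
o=get_obs();print(o['tool_pos'],o['time'])
crop(snapshot('top'),300,120,390,220,6,'pics/e15.png')
crop(snapshot('side'),242,150,342,240,7,'pics/f15.png')"
```

```text
[ 0.4547912  -0.26672149  0.33355456] 26.4
```

View pics/f15.png

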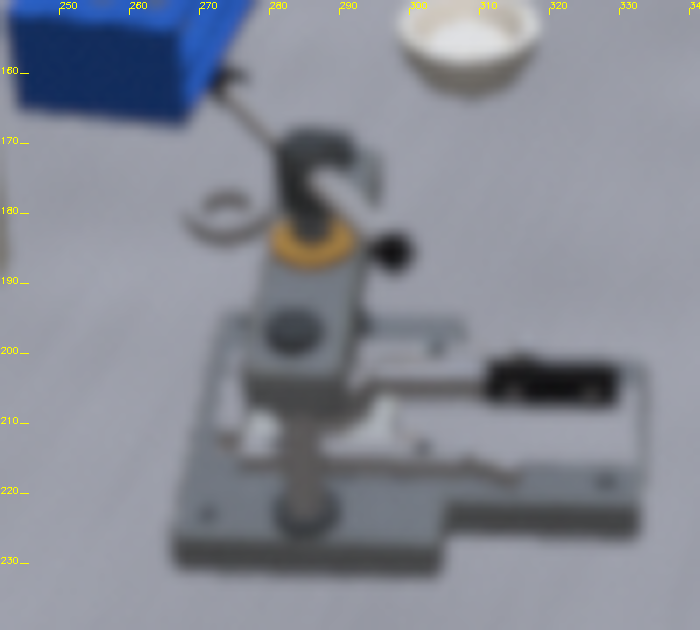

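View pics/e15.png

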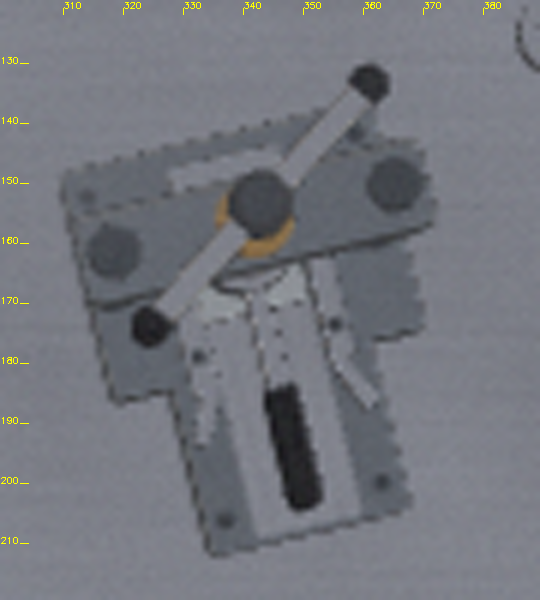

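```bash
python3 -c "
from bench import *
print(close_job())"
```

```text
the job is handed in; nothing more can be done
None
```

I loaded the larger die into the grey press, wound the screw down until it came solid and nipped it up. I handed the job in at about 26 s of the 72 s; no verdict was reported.

**Loading:** I lifted the die by its handle, set it in the guide mouth and slid it forward until it met the end stop. The push-back there rose steadily to about 11 N. Both camera views then matched the home position to about a pixel.

**Screw:** I turned the T-handle clockwise about 6.1 rad in two strokes. The turning torque read about 0.1 N m free and about 0.15 N m on the plunger. It then climbed through 0.29 and 0.36 to 0.52 N m over the last 0.8 rad or less, where I stopped.

**Final checks:**
- After I let go, the bar had not sprung back, and the die was still home with the arm clear.
- I estimate the clamp force at about 50–60 N from the angle turned after it came solid. It was not measured directly.
- The torque readings right after each move carried about 0.03–0.05 N m of noise, and they dropped to near zero once the arm settled.
- The screw tip and plunger were hidden under the crosshead, so "plunger fully home" rests on the torque rise and the turn count, not on sight.
- I did not measure the other bench items again, but I felt no contact with any of them.

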